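# Show the barrel's red dot to the side-view camera with the mirror

### The arm

A 6-joint arm with a two-finger parallel gripper is mounted at the origin on the work surface. World frame = base frame: x ahead of the robot, y to its left, z up, the work surface at z = 0. Lengths are in m, angles in rad, forces in N, time in s.
With the tool pointing down it reaches from about 0.3 to 0.85 m from the base axis. Payload 5.4 kg.
Tool frame: the origin (TCP) lies on the centre line of the jaws, within the pads' length; the fingertips stand 14 mm ahead of it and the grasp point (between the pads) lies 5 mm behind it (r.tip_extent is the distance from the TCP to the fingertips, in m); z points along the fingers, y is the line along which they close (so a half turn about z gives the same grasp; the last joint's range is limited). The gripper opens to 85 mm and grips with 20 to 120 N. Pads are 22 mm wide; open, the fingers measure 114 mm over their backs; the gripper's body (76 mm by 85 mm) begins 54 mm behind the grasp point. The pads swing forward as they close: fully open they stand 13 mm farther back than shut.
Start: joints at [1.112, 0.158, 1.597, -0, 1.386, -0.21], TCP at [0.142, 0.557, 0.245] pointing down, gripper open.
Joint ranges: [-2.91, 2.91], [-0.94, 2.29], [0.18, 2.7], [-1.29, 4.43], [0.17, 2.64], [-3, 3]. Speed limits (rad/s): [2.57, 2.57, 3.14, 3.14, 3.14, 3.14].

### API

Orientations are given as a unit quaternion [w, x, y, z].
In Python, from rig import status, optics, r gives the robot as it stands.
- The arm moves only by the shell command python3 -m inch 'ROWS'. ROWS is JSON, a list of rows, each an object with "slide": the shift along the tool's x, y, z in mm, a list of three; "delta_rot": the turn, a rotation vector about the tool's x, y, z in degrees, a list of three; "claw": the closure in counts, from 0 (fully open) to 255 (shut). In form: [{"slide": [dx, dy, dz], "delta_rot": [rx, ry, rz], "claw": claw}, ...]. A call has 1 to 20 rows; each row shifts and turns the commanded pose from where the row before left it, along the tool's axes as they then stand; what a row does not reach is not made up. A row lasts 1/12 s, in which the tool goes at most 41.7 mm and 7.16 degrees, less where a joint would pass 70% of its speed; a pose out of reach is approached as far as the arm can. A call with a gripper value outside its range is refused whole. The fingers move at their own pace and stop on an object; the grip force is fixed at half the most. Time passes only in rows, so rows that do not move let the fingers close. It gives the time, the measured TCP pose, the force, the opening and the grip force at its end, in the units of the state.
- status.state(): the state, without advancing time (a new reading comes with each control period).
- optics.grab_frame(name): name is "scene" or "top" or "wrist"; returns a dict with "img" (384x512x3 uint8, red, green, blue), "range_z" (384x512 float32, m along the optical axis (not along the pixel's ray), 0 where there is no reading), "camera_matrix" (3x3 intrinsics, pixels), "position" and "orientation" of the camera in the world; the wrist camera has in their place "mount" (4x4, takes a point from camera to tool coordinates, whose origin is the TCP and whose axes are the flange's). Camera axes: x right, y down, z forward; pixel columns grow to the right and rows downward; lengths in m; the calibration is good to about 2 mm. A picture is of the moment at which its call begins: read the wrist's pose just before it.
- r.hand_in(): hands the job in; it is judged then, once.
Trained networks look in a picture, given as the dict that the camera call returned (one of the last four; its "shot" number tells which), for a name from the list of things; names that differ only in an ending like _2 or _b are one class to them, and where a whole thing is asked for, a point or a joint stands for the part that bears it (a point fixed in the world has none). Each returns a list of dicts, best first, with "conf" (0 to 1); they miss things now and then, are a little off and sometimes report something else, mostly with a low value. They report only what shows in the picture. A call takes as long as a camera call. They do not tell look-alikes from the thing itself.
- optics.search_frame(picture, target): "rect" ([centre column, centre row, width, height] as shares, 0 to 1, of the picture: columns of its width, rows of its height, round what is visible of it).
- optics.masks_of(picture, target): "region" (384x512 bool, what is visible of it) and "rect" ([centre column, centre row, width, height] as shares, 0 to 1, of the picture: columns of its width, rows of its height, round what is visible of it).
The state is a dict: "time": time; "joints": joint angles; "dq": joint speeds; "joint_torque": joint torques, N m; "ee_pos": TCP position; "eef_rot": TCP orientation; "wrist_force": force on the tool from outside, world axes, zero at the start; "torque": the same for the moment, N m; "grip_width": opening from 0.0 (shut) to 1.0 (fully open); "finger_force": force on a finger pad.
Only numpy, scipy, OpenCV 4.12 (cv2) and the standard library are available. Lean on these libraries where they do the work, as an engineer would, in place of code of your own. Each camera call takes 0.05 s, during which the arm holds its last target. There are 200 camera calls.

### The job

Stand the barrel with the red dot fully down in the socket, upright and with its dot turned to face the mirror, and let go of it. Then take the blue handle and turn the sprung mirror until the camera sees the red dot in it, which is when the red needle points at the dot, and finish still holding the handle so that the mirror stays at that angle. Leave everything else on the bench where it is.

Things in the scene. Friction and masses are not known exactly. Their poses are not given: they have to be found in the camera images.
- barrel: Black upright cylinder with two bright bands and a bright top, 40 mm diameter, 80 mm high, 110 to 225 g, foot tapered to 33 mm over its lowest 5 mm. Stands on the bench at the left or right. Origin at the centre of its underside, z up its axis. The red dot is on its +x side; a short red bar on its top, 10 to 19 mm from the centre, lies right above the dot.
- dot (a point): Centre of the red dot (12 mm diameter) on the barrel's side: 20 mm from the barrel's axis along its +x, 45 mm above its underside.
- socket: Fixed round holder: black base 68 mm diameter, 30 mm high, and on it a bright ring (58 mm outside, 44 mm inside diameter, 16 mm tall, rim 46 mm above the bench), open at the top. Origin at the centre of its underside, z up. 135 to 180 mm from the mirror's pivot. The barrel fits with 2 mm play all round, at any turn.
- socket_floor (a point): Centre of the socket's floor, where the barrel's underside rests, 30 mm above the bench and 16 mm below the rim.
- pivot (a point): Point on the mirror's vertical turning axis at the centre of the glass, 75 mm above the bench, the same height as the camera lens and as the dot of the seated barrel.
- mirror: Mirror, 44 mm square, 53 to 97 mm above the bench, with its handle. Origin on the bench under the pivot, x the way the glass faces, z up. Turns about the vertical axis through pivot, only clockwise seen from above, up to 1.15 rad from its rest stop, where the glass faces 0.17 rad clockwise of the lens. A spring returns it when let go (about 1 N at the handle at rest, 6 N at 1.15 rad).
- station: Fixed bright rail, 340 x 50 x 18 mm, carrying the mirror and a white camera (56 mm square, 100 mm long, top 103 mm above the bench; lens front 146 mm from the pivot). Origin on the bench under the pivot, x along the rail towards the camera, z up.
- handle (a point): Middle of the blue upright handle post, 14 mm diameter, on an arm behind the mirror: 50 mm from the turning axis, straight behind the glass, turning with the mirror. 118 mm above the bench; the blue post reaches 17 mm above and 17 mm below this point, the flat arm to the mirror starts 24 mm below.
- needle: Thin red pointer, 90 mm long, 26 mm above the bench under the mirror; seen only, it cannot be touched. Origin on the mirror's turning axis. Geared to the mirror, it turns the same way by twice the mirror's angle, so its +x axis always points along the camera's line of sight after reflection: the camera sees in the mirror what the needle points at.
- spare: A like barrel with a blue dot and a blue bar on top, 40 mm diameter, 80 mm high, origin at the centre of its underside. To be left alone; it stands at the other side.
- lens_ring: Aluminium ring, 52 mm diameter, 14 mm high, lying on the bench; leave alone. Origin at the centre of its underside.
- dust_cap: Black disc-like cap, 42 mm diameter, 16 mm high; leave alone. Origin at the centre of its underside.
- screwdriver: Screwdriver, 150 mm long, lying on the bench along its x axis; leave alone.
- slide_box: Lilac plastic box, 85 x 55 x 30 mm; leave alone. Origin at the centre of its underside.
Mind the look-alikes: they are no part of the job. Leave any green look-alike of the barrel alone.

How it is judged:
On the way, in this order (a step that is already met when the one before it is completed fails the run):
1. the red-dot barrel stands seated in the socket, dot towards the mirror, let go (horizontal distance between barrel and socket_floor below 0.006 m and z of barrel in the frame of socket below 0.035 m and angle between barrel's own z axis and vertical below 0.08 rad and x of pivot in the frame of barrel above 0.09 m and y of pivot in the frame of barrel between -0.065 and 0.065 m and contact force between the fingers and barrel below 0.1 N), for 0.2 s.
2. the mirror, held by its handle, shows the red dot to the camera (all of step 1 and x of dot in the frame of needle above 0.05 m and y of dot in the frame of needle between -0.01 and 0.01 m and contact force between the fingers and mirror above 0.8 N), for 0.2 s.
At the end, for the whole second after the job is handed in: Red-dot barrel let go, seated (foot within 5 mm of socket floor, 6 mm of its axis, tilt under 0.08 rad), dot facing the mirror within about 25 degrees; the needle's line passes within 10 mm of the dot's centre; the fingers still hold the handle against its spring (over 0.8 N) (all of step 2); the arm keeps its last pose, push and grip.
It fails at once if the spare barrel or another bystander is moved more than 25 mm (distance of any of spare, lens_ring, dust_cap, screwdriver, slide_box from where it was at the start of the episode above 0.025 m).
It also fails if it takes over 58 s, if anything falls off the work surface, if the arm or the gripper's body presses on something with over 40 N, if the wrist force passes 120 N, or if a joint passes its speed limit or range.

## Working session

There is one attempt and no reset: what is moved stays moved. The work goes in short steps, Python scripts to look and compute and a shell command to move; the robot and the scene stay as the last step left them, time stands still between calls to the robot, and variables do not carry over. Pictures are saved under pics/ and viewed, at most 10 in all, crops included, and the job is handed in when it is done.

```bash
mkdir -p pics; ls; python3 - <<'E'
from rig import status, optics, r
import cv2,numpy as np,pickle
print(status.state())
for n in ("top","scene"):
    p=optics.grab_frame(n); pickle.dump(p,open(n+".pkl","wb"))
    print(n,p["position"],p["orientation"],p["camera_matrix"].tolist() if hasattr(p["camera_matrix"],'tolist') else p["camera_matrix"])
    cv2.imwrite(f"pics/{n}0.png",cv2.resize(p["img"][:,:,::-1],(800,600),interpolation=cv2.INTER_CUBIC))
E
```

```text
pics
{'time': 0.0, 'joints': array([ 1.11188716e+00,  1.59086004e-01,  1.59825204e+00,  1.23500403e-05,
        1.38616803e+00, -2.10086339e-01]), 'dq': array([-0.00043468, -0.00166206, -0.00070862, -0.00097311, -0.00386841,
       -0.0018421 ]), 'joint_torque': array([-3.47292998e-04, -3.95995367e+01, -3.31430769e+01, -1.16433202e-04,
        8.24374758e-03,  1.99048618e-07]), 'ee_pos': array([0.14135082, 0.55676333, 0.24428618]), 'eef_rot': array([-3.19815561e-04,  1.24091790e-01,  9.92270282e-01, -9.01692319e-04]), 'wrist_force': array([-0.22154213,  0.45761147, -0.10572986]), 'torque': array([ 0.01801006, -0.01219594, -0.00309689]), 'finger_force': 0.0, 'grip_width': 0.9969886096085578}
top [0.46235123 0.01883881 1.07573082] [-0.03885798  0.7075785  -0.70460666  0.03677201] [[360.64068774324136, 0.0, 249.06872202453636], [0.0, 360.64068774324136, 192.10478945726913], [0.0, 0.0, 1.0]]
scene [1.16262501 0.86651548 0.84533035] [-0.13458557  0.272548    0.84461975 -0.440706  ] [[427.3308376385515, 0.0, 264.0879880994949], [0.0, 427.3308376385515, 188.08384682827645], [0.0, 0.0, 1.0]]
```

View pics/top0.png

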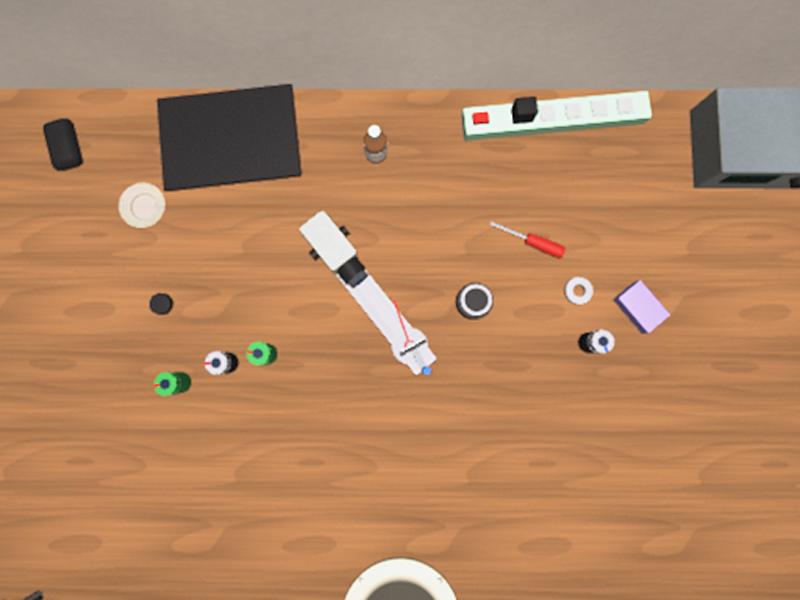

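View pics/scene0.png

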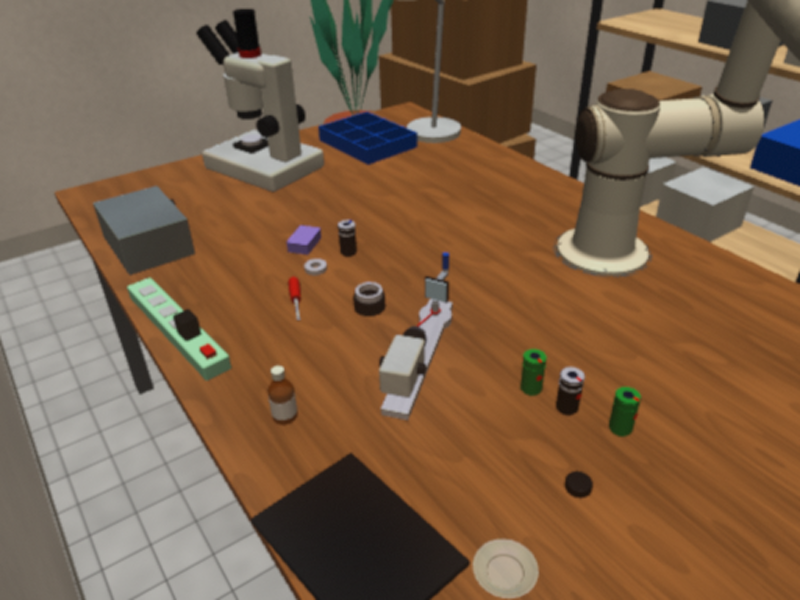

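Top view (800x600): three red-marked barrels on the left. Green ones are at (167,384) and (258,353), and the black-and-white one with a red bar is at (217,363). The last fits the description, since green ones are look-alikes. The blue spare is at (600,342), the socket at (475,300), the mirror pivot at about (412,348) and the handle at (427,371).

```bash
cat > h.py <<'E'
from rig import status, optics, r
import cv2,numpy as np
from scipy.spatial.transform import Rotation as R
def rot(q): return R.from_quat([q[1],q[2],q[3],q[0]]).as_matrix()
def campose(p,st=None):
    if "mount" in p:
        M=np.array(p["mount"]); A=rot(st["eef_rot"]); return A@M[:3,:3], A@M[:3,3]+st["ee_pos"]
    return rot(p["orientation"]),np.array(p["position"])
def unproj(p,uv,z,st=None):
    "pixels (u,v) -> world points on the plane z"
    A,t=campose(p,st); uv=np.atleast_2d(uv).astype(float)
    d=(np.c_[uv,np.ones(len(uv))]@np.linalg.inv(p["camera_matrix"]).T)@A.T
    return t+d*((z-t[2])/d[:,2])[:,None]
def cloud(p,st=None):
    A,t=campose(p,st); v,u=np.mgrid[:384,:512]; z=p["range_z"]
    ray=np.stack([u,v,np.ones_like(u)],-1)@np.linalg.inv(p["camera_matrix"]).T
    return (ray*z[...,None])@A.T+t
def hsv(p): return cv2.cvtColor(p["img"],cv2.COLOR_RGB2HSV)
def red(p):
    h=hsv(p); return ((h[...,0]<8)|(h[...,0]>172))&(h[...,1]>150)&(h[...,2]>90)
def blue(p):
    h=hsv(p); return (abs(h[...,0].astype(int)-112)<12)&(h[...,1]>130)&(h[...,2]>80)
E
python3 - <<'E'
from h import *
p=optics.grab_frame("top"); C=cloud(p)
for n in ("barrel","spare","socket","station","mirror","handle","lens_ring"):
    for m in optics.masks_of(p,n)[:3]:
        g=m["region"]; q=C[g]; z=q[:,2]; t=q[z>np.percentile(z,97)-.012]
        rc,_=cv2.minEnclosingCircle(t[:,:2].astype(np.float32)),0
        print(n,round(m["conf"],2),[round(a*b) for a,b in zip(m["rect"],(512,384,512,384))],"ztop",z.max().round(3),"mean",t.mean(0).round(3),"circ",np.round(rc[0][0],3),round(rc[0][1],3))
rd=red(p).astype(np.uint8)
n,l,s,c=cv2.connectedComponentsWithStats(rd)
for i in range(1,n):
    if s[i,4]>2: print("red",s[i],c[i].round(1),C[l==i].mean(0).round(3))
b=blue(p); print("blue handle", [ (x.round(1)) for x in np.argwhere(b).mean(0,keepdims=True)])
n,l,s,c=cv2.connectedComponentsWithStats(b.astype(np.uint8))
for i in range(1,n):
    if s[i,4]>2: print("blue",s[i],c[i].round(1),C[l==i].mean(0).round(3))
crop=p["img"][205:260,85:195,::-1]
cv2.imwrite("pics/crop1.png",cv2.resize(crop,None,fx=7,fy=7,interpolation=cv2.INTER_CUBIC))
# needle & rail
E
```

```text
barrel 0.67 [168, 228, 18, 18] ztop 1.076 mean [0.474 0.25  0.087] circ 0.466 0.146
barrel 0.58 [110, 247, 28, 16] ztop 1.076 mean [0.421 0.404 0.099] circ 0.441 0.224
barrel 0.54 [142, 233, 20, 17] ztop 0.087 mean [0.457 0.324 0.081] circ 0.458 0.325
spare 0.53 [383, 220, 23, 15] ztop 0.087 mean [ 0.498 -0.352  0.081] circ 0.498 -0.353
socket 0.78 [305, 196, 26, 31] ztop 1.076 mean [ 0.573 -0.135  0.061] circ 0.525 -0.071
station 0.83 [236, 186, 89, 103] ztop 1.076 mean [0.64  0.105 0.11 ] circ 0.578 0.059
station 0.44 [304, 193, 28, 22] ztop 1.076 mean [ 0.573 -0.135  0.061] circ 0.525 -0.071
mirror 0.65 [264, 229, 16, 17] ztop 0.137 mean [ 0.448 -0.039  0.135] circ 0.448 -0.039
handle 0.74 [264, 230, 20, 21] ztop 0.139 mean [ 0.447 -0.041  0.136] circ 0.447 -0.041
handle 0.66 [104, 192, 9, 15] ztop 0.023 mean [0.567 0.454 0.016] circ 0.569 0.456
lens_ring 0.61 [372, 185, 16, 18] ztop 1.076 mean [ 0.595 -0.335  0.02 ] circ 0.534 -0.171
red [303  72  10   7  62] [307.2  75.1] [ 0.923 -0.149  0.048]
red [336 149  26  16 207] [348.8 156.8] [ 0.682 -0.273  0.024]
red [252 192   4   8   9] [253.2 195.3] [0.566 0.01  0.021]
red [131 232   4   1   4] [132.5 232. ] [0.458 0.341 0.081]
red [ 98 246   4   2   5] [ 99.4 246.4] [0.418 0.436 0.067]
blue handle [array([234.6, 289.4])]
blue [387 222   2   3   3] [387.3 223. ] [ 0.485 -0.357  0.084]
blue [270 235   5   4  17] [272.1 236.6] [ 0.448 -0.039  0.13 ]
```

View pics/crop1.png

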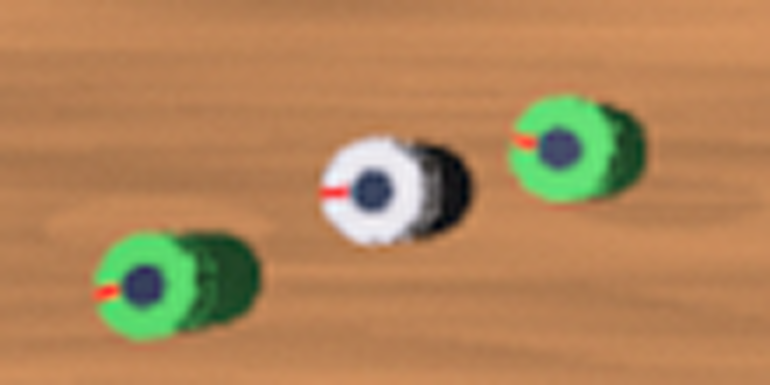

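The crop confirms it: the middle barrel has a black body, a white top and a red bar at crop (335,192), and its two neighbours are green. I'm moving above it.

```bash
cat >> h.py <<'E'
def plan(xyz,yaw_deg=None):
    "what to type: turn about tool z first, then slide in the turned tool axes (mm)"
    st=status.state(); A=rot(st["eef_rot"]); y=A[:,1]; cur=np.degrees(np.arctan2(y[1],y[0]))
    t=0 if yaw_deg is None else -((yaw_deg-cur+90)%180-90)
    B=A@R.from_rotvec([0,0,np.radians(t)]).as_matrix(); d=np.array(xyz)-st["ee_pos"]
    print("t",round(st["time"],2),"pos",st["ee_pos"].round(4),"yaw",cur.round(1),"tilt",np.degrees(np.arccos(-A[2,2])).round(2),"turn z",round(t,1),"then slide",(B.T@d*1e3).round(1),"| unturned",(A.T@d*1e3).round(1),"j6",st["joints"][5].round(2),"w",round(st["grip_width"],3),"F",st["wrist_force"].round(1))
E
python3 -m inch '[{"slide":[-36,-15,0],"delta_rot":[0,0,0],"claw":0},{"slide":[-36,-15,0],"delta_rot":[0,0,0],"claw":0},{"slide":[-36,-15,0],"delta_rot":[0,0,0],"claw":0},{"slide":[-36,-15,0],"delta_rot":[0,0,0],"claw":0},{"slide":[-36,-15,0],"delta_rot":[0,0,0],"claw":0},{"slide":[-36,-15,0],"delta_rot":[0,0,0],"claw":0},{"slide":[-36,-15,0],"delta_rot":[0,0,0],"claw":0},{"slide":[-36,-15,0],"delta_rot":[0,0,0],"claw":0},{"slide":[-36,-15,0],"delta_rot":[0,0,0],"claw":0},{"slide":[-36,-15,0],"delta_rot":[0,0,0],"claw":0},{"slide":[0,0,0],"delta_rot":[0,0,7],"claw":0},{"slide":[0,0,0],"delta_rot":[0,0,7],"claw":0},{"slide":[0,0,0],"delta_rot":[0,0,7],"claw":0},{"slide":[0,0,0],"delta_rot":[0,0,7],"claw":0},{"slide":[0,0,0],"delta_rot":[0,0,7],"claw":0},{"slide":[0,0,0],"delta_rot":[0,0,7],"claw":0},{"slide":[0,0,0],"delta_rot":[0,0,7],"claw":0},{"slide":[0,0,0],"delta_rot":[0,0,7],"claw":0},{"slide":[0,0,0],"delta_rot":[0,0,0],"claw":0}]'
python3 - <<'E'
from h import *
st=status.state(); p=optics.grab_frame("wrist"); C=cloud(p,st)
cv2.imwrite("pics/w1.png",p["img"][:,:,::-1])
w=(p["img"].min(2)>130)&(abs(C[...,2]-.08)<.012)&(np.hypot(C[...,0]-.457,C[...,1]-.325)<.04)
v,u=np.nonzero(w); q=unproj(p,np.c_[u,v],.08,st)[:,:2]
(c,rad)=cv2.minEnclosingCircle(q.astype(np.float32)); print("top circle",c,rad,len(q))
rr=red(p)&(np.hypot(C[...,0]-.457,C[...,1]-.325)<.03)&(abs(C[...,2]-.08)<.006)
v,u=np.nonzero(rr); m=unproj(p,np.c_[u,v],.08,st)[:,:2].mean(0); print("bar",m,len(u),"dir deg",np.degrees(np.arctan2(*(m-c)[::-1])))
plan([c[0],c[1],.13],18)
E
```

```text
time: 2.08
ee_pos: [0.4536, 0.3232, 0.2454]
eef_rot: [0.0, 0.577, 0.817, 0.0]
wrist_force: [0.3, 0.4, -0.2]
grip_width: 0.999
finger_force: 0.0
top circle (0.4581466615200043, 0.326340913772583) 0.020453952252864838 837
bar [0.4581993  0.34020624] 26 dir deg 89.78250016520582
t 2.13 pos [0.4536 0.3233 0.2453] yaw 19.9 tilt 0.0 turn z 1.9 then slide [  1.5   5.3 115.3] | unturned [  1.3   5.3 115.3] j6 0.06 w 1.001 F [0.4 0.3 0.1]
```

View pics/w1.png

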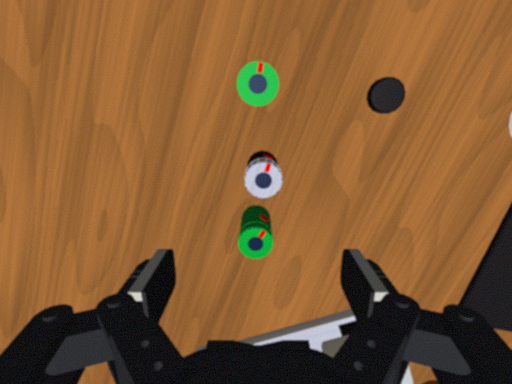

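Wrist view: the red-bar barrel is at (263,180), centred between the green ones at (258,84) and (255,243), with the fingers closing across that line. Descending and gripping.

```bash
python3 -m inch '[{"slide":[1.5,5,0],"delta_rot":[0,0,0],"claw":0},{"slide":[0,0,35],"delta_rot":[0,0,0],"claw":0},{"slide":[0,0,35],"delta_rot":[0,0,0],"claw":0},{"slide":[0,0,35],"delta_rot":[0,0,0],"claw":0},{"slide":[0,0,30],"delta_rot":[0,0,0],"claw":0},{"slide":[0,0,25],"delta_rot":[0,0,0],"claw":0},{"slide":[0,0,25],"delta_rot":[0,0,0],"claw":0},{"slide":[0,0,0],"delta_rot":[0,0,0],"claw":0},{"slide":[0,0,0],"delta_rot":[0,0,0],"claw":255},{"slide":[0,0,0],"delta_rot":[0,0,0],"claw":255},{"slide":[0,0,0],"delta_rot":[0,0,0],"claw":255},{"slide":[0,0,0],"delta_rot":[0,0,0],"claw":255},{"slide":[0,0,0],"delta_rot":[0,0,0],"claw":255},{"slide":[0,0,0],"delta_rot":[0,0,0],"claw":255},{"slide":[0,0,-20],"delta_rot":[0,0,0],"claw":255},{"slide":[0,0,-40],"delta_rot":[0,0,0],"claw":255},{"slide":[0,0,-40],"delta_rot":[0,0,0],"claw":255},{"slide":[0,0,-40],"delta_rot":[0,0,0],"claw":255},{"slide":[0,0,-40],"delta_rot":[0,0,0],"claw":255},{"slide":[0,0,0],"delta_rot":[0,0,0],"claw":255}]'
python3 - <<'E'
from h import *
# station geometry from first top picture
import pickle
p=pickle.load(open("top.pkl","rb")); C=cloud(p)
s=(abs(C[...,0]-.55)<.12)&(abs(C[...,1]+.13)<.06)&(C[...,2]>.038)&(C[...,2]<.056)&(p["img"].min(2)>110)
v,u=np.nonzero(s); q=unproj(p,np.c_[u,v],.046)[:,:2]; c,rad=cv2.minEnclosingCircle(q.astype(np.float32)); print("socket",c,rad,len(q))
# rail pixels: z 0.012..0.024
s=(abs(C[...,2]-.018)<.006)&(p["img"].min(2)>120)&(C[...,0]>.38)&(C[...,0]<.75)&(abs(C[...,1]-.06)<.14)
v,u=np.nonzero(s); q=unproj(p,np.c_[u,v],.018)[:,:2]; print("rail rect",cv2.minAreaRect(q.astype(np.float32)))
# mirror top
s=(abs(C[...,2]-.094)<.008)&(abs(C[...,0]-.49)<.05)&(abs(C[...,1]+.02)<.06)
print("mirror",s.sum(),C[s].mean(0)); 
v,u=np.nonzero(s); q=unproj(p,np.c_[u,v],.097)[:,:2]; print(cv2.minAreaRect(q.astype(np.float32)))
plan([.57,-.135,.2],18)
E
```

```text
time: 3.8
ee_pos: [0.4622, 0.3284, 0.2515]
eef_rot: [0.005, 0.575, 0.818, 0.008]
wrist_force: [2.1, 1.1, -0.7]
grip_width: 0.449
finger_force: 61.0
socket (0.574551522731781, -0.13681457936763763) 0.02884337492287159 143
rail rect ((0.5461797714233398, 0.02437756210565567), (0.23853495717048645, 0.06670381128787994), 36.29881286621094)
mirror 107 [ 0.47568835 -0.02594029  0.09681341]
((0.47855719923973083, -0.02980966866016388), (0.04974067211151123, 0.04273253679275513), 54.786258697509766)
t 3.8 pos [0.4622 0.3284 0.2515] yaw 19.8 tilt 1.05 turn z 1.8 then slide [-474.1  -41.6   49.9] | unturned [-472.6  -56.2   49.9] j6 0.06 w 0.449 F [ 2.1  1.1 -0.7]
```

```bash
python3 -m inch '[{"slide":[0,0,0],"delta_rot":[0,0,-6.9],"claw":255},{"slide":[0,0,0],"delta_rot":[0,0,-6.9],"claw":255},{"slide":[0,0,0],"delta_rot":[0,0,-6.9],"claw":255},{"slide":[0,0,0],"delta_rot":[0,0,-6.9],"claw":255},{"slide":[0,0,0],"delta_rot":[0,0,-6.9],"claw":255},{"slide":[-20,-14,0],"delta_rot":[0,0,0],"claw":255},{"slide":[-32,-22,0],"delta_rot":[0,0,0],"claw":255},{"slide":[-32,-22,0],"delta_rot":[0,0,0],"claw":255},{"slide":[-32,-22,0],"delta_rot":[0,0,0],"claw":255},{"slide":[-32,-22,0],"delta_rot":[0,0,0],"claw":255},{"slide":[-32,-22,0],"delta_rot":[0,0,0],"claw":255},{"slide":[-32,-22,0],"delta_rot":[0,0,0],"claw":255},{"slide":[-32,-22,0],"delta_rot":[0,0,0],"claw":255},{"slide":[-32,-22,0],"delta_rot":[0,0,0],"claw":255},{"slide":[-32,-22,0],"delta_rot":[0,0,0],"claw":255},{"slide":[-32,-22,0],"delta_rot":[0,0,0],"claw":255},{"slide":[-32,-22,0],"delta_rot":[0,0,0],"claw":255},{"slide":[-32,-22,0],"delta_rot":[0,0,0],"claw":255},{"slide":[-32,-22,0],"delta_rot":[0,0,0],"claw":255},{"slide":[-10,-8,0],"delta_rot":[0,0,0],"claw":255}]'
python3 -m inch '[{"slide":[0,0,0],"delta_rot":[0,0,0],"claw":255},{"slide":[0,0,0],"delta_rot":[0,0,0],"claw":255}]'
python3 - <<'E'
from h import *
import pickle
plan([.5746,-.1368,.2])
st=status.state(); p=optics.grab_frame("wrist"); pickle.dump((st,p),open("w2.pkl","wb"))
cv2.imwrite("pics/w2.png",p["img"][:,:,::-1])
E
```

```text
time: 5.47
ee_pos: [0.6404, -0.1897, 0.2404]
eef_rot: [0.001, 0.309, 0.951, -0.001]
wrist_force: [-0.3, 0.2, -1.5]
grip_width: 0.448
finger_force: 61.0
time: 5.63
ee_pos: [0.6396, -0.1843, 0.2402]
eef_rot: [-0.0, 0.307, 0.952, 0.0]
wrist_force: [-0.1, 0.3, -2.9]
grip_width: 0.452
finger_force: 61.0
t 5.63 pos [ 0.6396 -0.1843  0.2402] yaw 54.2 tilt 0.05 turn z 0 then slide [80.5  0.5 40.2] | unturned [80.5  0.5 40.2] j6 -1.41 w 0.452 F [-0.1  0.3 -2.9]
```

View pics/w2.png

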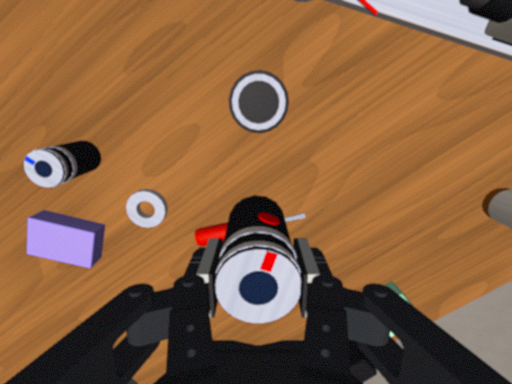

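The socket ring is at (259,102) and the held barrel's top at (258,288), with its bar pointing up-image towards the mirror. Now measuring both.

```bash
python3 - <<'E'
from h import *
import pickle
st,p=pickle.load(open("w2.pkl","rb")); C=cloud(p,st); im=p["img"]
v0,u0=np.mgrid[:384,:512]
s=(np.hypot(u0-259,v0-102)<45)&(im.min(2)>140)
v,u=np.nonzero(s); print("ring z",np.median(C[s][:,2]))
q=unproj(p,np.c_[u,v],.046,st)[:,:2]; c,rad=cv2.minEnclosingCircle(q.astype(np.float32)); print("socket",c,rad,q.mean(0))
s=(np.hypot(u0-258,v0-288)<30)&(im.min(2)>140); zt=np.median(C[s][:,2]); print("barrel top z",zt,zt-st["ee_pos"][2])
s=(np.hypot(u0-258,v0-284)<46)&(abs(C[...,2]-zt)<.006)&(im.min(2)>140)
v,u=np.nonzero(s); q=unproj(p,np.c_[u,v],zt,st)[:,:2]; b,rad=cv2.minEnclosingCircle(q.astype(np.float32)); print("barrel",b,rad,"tcp",st["ee_pos"])
s=red(p)&(np.hypot(u0-268,v0-262)<14); v,u=np.nonzero(s); m=unproj(p,np.c_[u,v],zt,st)[:,:2].mean(0)
print("bar dir",np.degrees(np.arctan2(*(m-b)[::-1])),len(u))
E
```

```text
ring z 0.04555737856627751
socket (0.5757893919944763, -0.13720272481441498) 0.02874046377837658 [ 0.57505531 -0.13669939]
barrel top z 0.25780499795707823 0.01762370693569193
barrel (0.6392094492912292, -0.18410056829452515) 0.020708007737994194 tcp [ 0.63956789 -0.18434855  0.24018129]
bar dir 123.2141522662712 183
```

```bash
python3 -m inch '[{"slide":[30,0,0],"delta_rot":[0,0,0],"claw":255},{"slide":[30,0.5,0],"delta_rot":[0,0,0],"claw":255},{"slide":[19,0.5,0],"delta_rot":[0,0,0],"claw":255},{"slide":[0,0,30],"delta_rot":[0,0,0],"claw":255},{"slide":[0,0,35],"delta_rot":[0,0,0],"claw":255},{"slide":[0,0,30],"delta_rot":[0,0,0],"claw":255},{"slide":[0,0,25],"delta_rot":[0,0,0],"claw":255},{"slide":[0,0,0],"delta_rot":[0,0,0],"claw":255},{"slide":[0,0,0],"delta_rot":[0,0,0],"claw":255}]'
python3 - <<'E'
from h import *
plan([.5758,-.1373,.0935])
st=status.state(); p=optics.grab_frame("wrist")
cv2.imwrite("pics/w3.png",p["img"][:,:,::-1])
E
```

```text
time: 6.43
ee_pos: [0.5751, -0.1353, 0.1196]
eef_rot: [-0.002, 0.306, 0.952, 0.0]
wrist_force: [0.4, -1.0, -1.1]
grip_width: 0.448
finger_force: 61.0
t 6.43 pos [ 0.5751 -0.1353  0.1196] yaw 54.3 tilt 0.18 turn z 0 then slide [-1.8 -1.2 26.1] | unturned [-1.8 -1.2 26.1] j6 -1.38 w 0.448 F [ 0.4 -1.  -1.1]
```

View pics/w3.png

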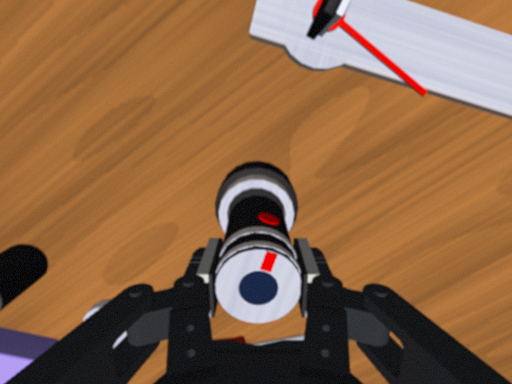

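The barrel is above the ring (258,195), with the mirror hub at (328,15). Lowering it.

```bash
python3 -m inch '[{"slide":[-1.8,-1.2,0],"delta_rot":[0,0,0],"claw":255},{"slide":[0,0,0],"delta_rot":[0,0,0],"claw":255},{"slide":[0,0,5],"delta_rot":[0,0,0],"claw":255},{"slide":[0,0,5],"delta_rot":[0,0,0],"claw":255},{"slide":[0,0,4],"delta_rot":[0,0,0],"claw":255},{"slide":[0,0,0],"delta_rot":[0,0,0],"claw":255}]'
python3 -m inch '[{"slide":[0,0,4],"delta_rot":[0,0,0],"claw":255},{"slide":[0,0,4],"delta_rot":[0,0,0],"claw":255},{"slide":[0,0,3],"delta_rot":[0,0,0],"claw":255},{"slide":[0,0,0],"delta_rot":[0,0,0],"claw":255},{"slide":[0,0,0],"delta_rot":[0,0,0],"claw":255}]'
```

```text
time: 6.98
ee_pos: [0.5761, -0.1389, 0.1049]
eef_rot: [-0.001, 0.307, 0.952, 0.0]
wrist_force: [0.5, -0.1, -1.8]
grip_width: 0.448
finger_force: 61.0
time: 7.4
ee_pos: [0.5764, -0.1388, 0.0944]
eef_rot: [-0.001, 0.307, 0.952, 0.0]
wrist_force: [-0.7, 2.1, -4.0]
grip_width: 0.45
finger_force: 60.8
```

```bash
python3 -m inch '[{"slide":[1,0.7,1],"delta_rot":[0,0,0],"claw":255},{"slide":[0,0,1],"delta_rot":[0,0,0],"claw":255},{"slide":[0,0,0],"delta_rot":[0,0,0],"claw":255},{"slide":[0,0,0],"delta_rot":[0,0,0],"claw":255}]'
python3 -m inch '[{"slide":[0,0,0],"delta_rot":[0,0,0],"claw":100},{"slide":[0,0,0],"delta_rot":[0,0,0],"claw":50},{"slide":[0,0,0],"delta_rot":[0,0,0],"claw":0},{"slide":[0,0,0],"delta_rot":[0,0,0],"claw":0},{"slide":[0,0,0],"delta_rot":[0,0,0],"claw":0},{"slide":[0,0,-30],"delta_rot":[0,0,0],"claw":0},{"slide":[0,0,-40],"delta_rot":[0,0,0],"claw":0},{"slide":[0,0,-40],"delta_rot":[0,0,0],"claw":0},{"slide":[-30,0,-20],"delta_rot":[0,0,0],"claw":0},{"slide":[-30,0,0],"delta_rot":[0,0,0],"claw":0},{"slide":[0,0,0],"delta_rot":[0,0,0],"claw":0},{"slide":[0,0,0],"delta_rot":[0,0,0],"claw":0}]'
python3 - <<'E'
from h import *
import pickle
st=status.state(); p=optics.grab_frame("wrist"); pickle.dump((st,p),open("w4.pkl","wb"))
cv2.imwrite("pics/w4.png",p["img"][:,:,::-1])
E
```

```text
time: 7.73
ee_pos: [0.5767, -0.1383, 0.0934]
eef_rot: [0.0, 0.307, 0.952, -0.0]
wrist_force: [-0.1, 1.0, -1.7]
grip_width: 0.45
finger_force: 61.1
time: 8.73
ee_pos: [0.6257, -0.1739, 0.223]
eef_rot: [-0.0, 0.307, 0.952, 0.0]
wrist_force: [-1.0, 0.8, -0.0]
grip_width: 0.998
finger_force: 0.0
```

View pics/w4.png

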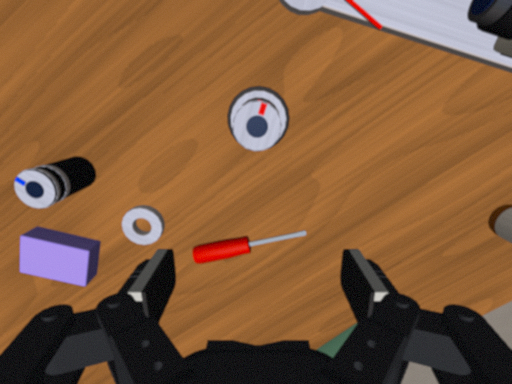

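```bash
python3 - <<'E'
from h import *
import pickle
st,p=pickle.load(open("w4.pkl","rb")); C=cloud(p,st); im=p["img"]
v0,u0=np.mgrid[:384,:512]
s=(np.hypot(u0-257,v0-122)<32)&(im.min(2)>140)&(C[...,2]>.095); zt=np.median(C[s][:,2])
v,u=np.nonzero(s); q=unproj(p,np.c_[u,v],.11,st)[:,:2]; b,rad=cv2.minEnclosingCircle(q.astype(np.float32)); print("top z",zt,"barrel",b,rad)
s=red(p)&(np.hypot(u0-262,v0-108)<14); v,u=np.nonzero(s); m=unproj(p,np.c_[u,v],.11,st)[:,:2].mean(0)
print("bar dir",np.degrees(np.arctan2(*(m-b)[::-1])))
plan([.458,-.037,.245],98)
E
```

```text
top z 0.11039083998231616 barrel (0.5736044049263, -0.13829533755779266) 0.022685574367642403
bar dir 118.92711473358727
t 8.78 pos [ 0.625  -0.1731  0.2225] yaw 54.2 tilt 0.09 turn z -43.8 then slide [146.4 158.  -22.1] | unturned [215.   12.8 -22.1] j6 -1.4 w 0.996 F [-0.8  0.2 -1.2]
```

Seated: the top is at 0.110 and the dot faces the mirror. Now to the handle.

```bash
python3 -m inch '[{"slide":[0,0,-22],"delta_rot":[0,0,-6.2],"claw":0},{"slide":[0,0,0],"delta_rot":[0,0,-6.2],"claw":0},{"slide":[0,0,0],"delta_rot":[0,0,-6.2],"claw":0},{"slide":[0,0,0],"delta_rot":[0,0,-6.3],"claw":0},{"slide":[0,0,0],"delta_rot":[0,0,-6.3],"claw":0},{"slide":[0,0,0],"delta_rot":[0,0,-6.3],"claw":0},{"slide":[0,0,0],"delta_rot":[0,0,-6.3],"claw":0},{"slide":[24.4,26.3,0],"delta_rot":[0,0,0],"claw":0},{"slide":[24.4,26.3,0],"delta_rot":[0,0,0],"claw":0},{"slide":[24.4,26.3,0],"delta_rot":[0,0,0],"claw":0},{"slide":[24.4,26.3,0],"delta_rot":[0,0,0],"claw":0},{"slide":[24.4,26.3,0],"delta_rot":[0,0,0],"claw":0},{"slide":[24.4,26.3,0],"delta_rot":[0,0,0],"claw":0},{"slide":[0,0,0],"delta_rot":[0,0,0],"claw":0},{"slide":[0,0,0],"delta_rot":[0,0,0],"claw":0}]'
python3 - <<'E'
from h import *
import pickle
st=status.state(); p=optics.grab_frame("wrist"); pickle.dump((st,p),open("w5.pkl","wb")); C=cloud(p,st)
cv2.imwrite("pics/w5.png",p["img"][:,:,::-1])
b=blue(p)&(np.hypot(C[...,0]-.448,C[...,1]+.039)<.03)&(C[...,2]>.127); print(b.sum(),np.median(C[b],0))
v,u=np.nonzero(b); q=unproj(p,np.c_[u,v],.135,st)[:,:2]; c,rad=cv2.minEnclosingCircle(q.astype(np.float32)); print("handle",c,rad)
t=optics.grab_frame("top"); rd=red(t); v,u=np.nonzero(rd)
w=unproj(t,np.c_[u,v],.026); k=(abs(w[:,0]-.52)<.08)&(abs(w[:,1])<.08); print("needle pts top",w[k][:,:2].round(3).tolist())
plan([c[0],c[1],.12],98)
E
```

```text
time: 10.03
ee_pos: [0.4563, -0.0359, 0.2446]
eef_rot: [-0.0, -0.071, 0.997, 0.0]
wrist_force: [0.4, -0.2, 0.6]
grip_width: 1.002
finger_force: 0.0
200 [ 0.44647232 -0.0410594   0.13456736]
handle (0.4522673487663269, -0.039658620953559875) 0.0036077110562473536
needle pts top [[0.575, 0.014], [0.573, 0.014], [0.573, 0.011], [0.57, 0.014], [0.57, 0.011], [0.567, 0.011], [0.564, 0.008], [0.561, 0.008], [0.558, 0.008], [0.555, 0.005]]
t 10.13 pos [ 0.4583 -0.0375  0.2455] yaw 98.1 tilt 0.05 turn z 0.1 then slide [  6.4  -1.3 125.5] | unturned [  6.4  -1.2 125.5] j6 -2.06 w 1.003 F [-0.1  0.1  1.2]
```

View pics/w5.png

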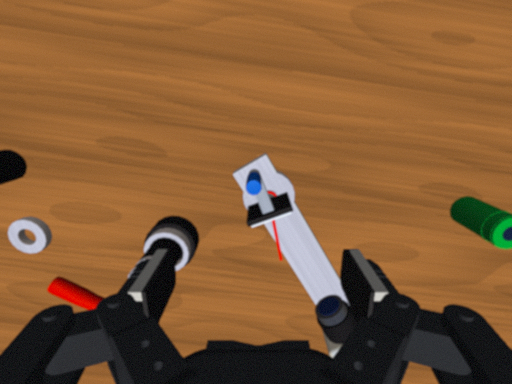

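Wrist view: the handle's top disc is at (254,187), the mirror at (268,210) and the needle runs down to (281,258). The fitted circle came out implausibly small, so I'm redoing it in mm.

```bash
python3 - <<'E'
from h import *
import pickle
st,p=pickle.load(open("w5.pkl","rb")); im=p["img"].astype(int); C=cloud(p,st)
v0,u0=np.mgrid[:384,:512]
n=np.hypot(u0-254,v0-187)<25
top=n&blue(p)&(im[...,2]>170); 
for nm,s in (("lit",top),("all",n&blue(p))):
    v,u=np.nonzero(s); q=unproj(p,np.c_[u,v],.135,st)[:,:2]*1000
    print(nm,s.sum(),u.mean(),v.mean(),"c",cv2.minEnclosingCircle(q.astype(np.float32)),q.mean(0),np.median(C[s],0))
# needle line z=.026
s=red(p)&(abs(u0-275)<25)&(abs(v0-225)<45); v,u=np.nonzero(s); q=unproj(p,np.c_[u,v],.026,st)[:,:2]*1000
k=v>222; L=cv2.fitLine(q[k].astype(np.float32),cv2.DIST_HUBER,0,.01,.01).ravel(); far=q[np.argmax(v)]
print("needle",L,np.degrees(np.arctan2(L[1],L[0])),"tip",far)
# mirror top bar
s=(np.hypot(u0-268,v0-210)<30)&(abs(C[...,2]-.097)<.006); q=C[s][:,:2]*1000; print("mirror",q.mean(0),cv2.minAreaRect(q.astype(np.float32)))
# barrel recheck from w4 in mm
st,p=pickle.load(open("w4.pkl","rb")); C=cloud(p,st); im=p["img"]
s=(np.hypot(u0-257,v0-122)<32)&(im.min(2)>140)&(C[...,2]>.1); v,u=np.nonzero(s); q=unproj(p,np.c_[u,v],.11,st)[:,:2]*1000
print("barrel",cv2.minEnclosingCircle(q.astype(np.float32)),q.mean(0))
E
```

```text
lit 169 253.24852071005918 186.97041420118344 c ((447.49432373046875, -40.99292755126953), 6.4617600440979) [447.41469409 -40.98231794] [ 0.4474719  -0.04095821  0.13473437]
all 248 253.21370967741936 183.79032258064515 c ((443.97052001953125, -41.253395080566406), 9.89669132232666) [444.61490286 -41.39703664] [ 0.44505819 -0.04135563  0.13430948]
needle [9.4455945e-01 3.2834044e-01 5.5216577e+02 4.3977504e+00] 19.168076 tip [575.70294753  12.06661153]
mirror [480.44327235 -22.09051026] ((479.87481689453125, -18.014564514160156), (40.170955657958984, 49.02668762207031), 77.8489761352539)
barrel ((573.6138305664062, -138.30105590820312), 22.593517303466797) [ 576.23110805 -139.53421023]
```

```bash
python3 -m inch '[{"slide":[11,-2,0],"delta_rot":[0,0,0],"claw":0},{"slide":[0,0,35],"delta_rot":[0,0,0],"claw":0},{"slide":[0,0,35],"delta_rot":[0,0,0],"claw":0},{"slide":[0,0,30],"delta_rot":[0,0,0],"claw":0},{"slide":[0,0,26],"delta_rot":[0,0,0],"claw":0},{"slide":[0,0,0],"delta_rot":[0,0,0],"claw":0},{"slide":[0,0,0],"delta_rot":[0,0,0],"claw":0}]'
python3 - <<'E'
from h import *
plan([.4475,-.041,.118])
E
```

```text
time: 10.72
ee_pos: [0.4473, -0.0412, 0.1186]
eef_rot: [-0.001, -0.07, 0.998, 0.001]
wrist_force: [0.8, 0.8, 0.6]
grip_width: 1.001
finger_force: 0.0
t 10.72 pos [ 0.4473 -0.0412  0.1186] yaw 98.0 tilt 0.18 turn z 0 then slide [-0.3  0.2  0.6] | unturned [-0.3  0.2  0.6] j6 -2.07 w 1.001 F [0.8 0.8 0.6]
```

```bash
python3 -m inch '[{"slide":[0,0,0],"delta_rot":[0,0,0],"claw":255},{"slide":[0,0,0],"delta_rot":[0,0,0],"claw":255},{"slide":[0,0,0],"delta_rot":[0,0,0],"claw":255},{"slide":[0,0,0],"delta_rot":[0,0,0],"claw":255},{"slide":[0,0,0],"delta_rot":[0,0,0],"claw":255},{"slide":[0,0,0],"delta_rot":[0,0,0],"claw":255},{"slide":[0,0,0],"delta_rot":[0,0,0],"claw":255},{"slide":[0,0,0],"delta_rot":[0,0,0],"claw":255}]'
python3 -m inch '[{"slide":[1.3,3.7,0],"delta_rot":[0,0,4.5],"claw":255},{"slide":[1.3,3.7,0],"delta_rot":[0,0,4.5],"claw":255},{"slide":[1.3,3.7,0],"delta_rot":[0,0,4.5],"claw":255},{"slide":[0,0,0],"delta_rot":[0,0,0],"claw":255}]'
```

```text
time: 11.38
ee_pos: [0.4479, -0.0408, 0.12]
eef_rot: [0.0, -0.07, 0.998, 0.0]
wrist_force: [-2.6, 2.2, 6.4]
grip_width: 0.14
finger_force: 58.4
time: 11.72
ee_pos: [0.4435, -0.0302, 0.1201]
eef_rot: [0.001, 0.048, 0.999, -0.001]
wrist_force: [-0.7, -1.1, 3.7]
grip_width: 0.143
finger_force: 58.7
```

Gripped, and the forces are low. Continuing along the arc.

```bash
python3 -m inch '[{"slide":[1.3,3.7,0],"delta_rot":[0,0,4.5],"claw":255},{"slide":[1.3,3.7,0],"delta_rot":[0,0,4.5],"claw":255},{"slide":[1.3,3.7,0],"delta_rot":[0,0,4.5],"claw":255},{"slide":[1.3,3.7,0],"delta_rot":[0,0,4.5],"claw":255},{"slide":[0,0,0],"delta_rot":[0,0,0],"claw":255},{"slide":[0,0,0],"delta_rot":[0,0,0],"claw":255}]'
cat > m.py <<'E'
from h import *
st=status.state(); print(st["ee_pos"].round(4),st["wrist_force"].round(1))
for n in ("top","scene"):
    t=optics.grab_frame(n)
    cv2.imwrite(f"pics/{n}_{int(st['time']*100)}.png",t["img"][:,:,::-1])
    v,u=np.nonzero(red(t)); w=unproj(t,np.c_[u,v],.026)[:,:2]*1000
    d=np.hypot(w[:,0]-491,w[:,1]+17); k=(d<98)&(d>20); w=w[k]
    if len(w)<4: print(n,"none",len(w)); continue
    L=cv2.fitLine(w.astype(np.float32),cv2.DIST_HUBER,0,.01,.01).ravel(); L=L*(1 if L[0]>0 else -1)*np.array([1,1,1,1]) if L[0]>0 else np.r_[-L[:2],L[2:]]
    m=w.mean(0)-[491,-17]
    print(n,len(w),"line dir",np.degrees(np.arctan2(L[1],L[0])).round(1),"ctr dir from pivot",np.degrees(np.arctan2(m[1],m[0])).round(1),"ctr",m.round(1))
    s=np.abs(w-w.mean(0)).max(0); print(s)
E
python3 m.py
```

```text
time: 12.22
ee_pos: [0.4415, -0.0151, 0.12]
eef_rot: [0.001, 0.202, 0.979, -0.001]
wrist_force: [-2.1, -1.5, 5.7]
grip_width: 0.144
finger_force: 58.9
[ 0.4415 -0.0151  0.12  ] [-2.1 -1.5  5.7]
top 36 line dir -41.7 ctr dir from pivot -40.7 ctr [ 46.3 -39.8]
[20.87374336 17.78266674]
scene 24 line dir -37.7 ctr dir from pivot -39.9 ctr [ 42.9 -35.8]
[26.06971891 20.62147978]
```

```bash
python3 -m inch '[{"slide":[0.9,2.8,0],"delta_rot":[0,0,3.4],"claw":255},{"slide":[0.9,2.8,0],"delta_rot":[0,0,3.4],"claw":255},{"slide":[0,0,0],"delta_rot":[0,0,0],"claw":255},{"slide":[0,0,0],"delta_rot":[0,0,0],"claw":255}]'
sed -i '/imwrite/s/t\["img"\]/t["img"]/' m.py; python3 m.py
python3 - <<'E'
from h import *
t=optics.grab_frame("top"); s=cv2.resize(t["img"][170:250,230:340,::-1],None,fx=5,fy=5,interpolation=cv2.INTER_CUBIC)
c=optics.grab_frame("scene"); q=cv2.resize(c["img"][150:230,210:320,::-1],None,fx=5,fy=5,interpolation=cv2.INTER_CUBIC)
cv2.imwrite("pics/fin.png",cv2.resize(np.vstack([s,q]),(412,600)))
C=cloud(t); v0,u0=np.mgrid[:384,:512]
k=(np.hypot(C[...,0]-.5755,C[...,1]+.138)<.03)&(abs(C[...,2]-.11)<.008)&(t["img"].min(2)>100)
v,u=np.nonzero(k); b=unproj(t,np.c_[u,v],.11)[:,:2]*1000; cc=cv2.minEnclosingCircle(b.astype(np.float32)); print("barrel top view",cc,b.mean(0))
k=red(t)&(np.hypot(C[...,0]-.5755,C[...,1]+.138)<.03); v,u=np.nonzero(k); print("bar",unproj(t,np.c_[u,v],.11)[:,:2].mean(0)*1000 if len(u) else None)
# dot seen by scene camera
C=cloud(c); k=red(c)&(np.hypot(C[...,0]-.565,C[...,1]+.121)<.03); q=C[k]; print("scene red on barrel",(q*1000).round(0).tolist()[:30])
E
```

```text
time: 12.65
ee_pos: [0.442, -0.0093, 0.12]
eef_rot: [0.0, 0.26, 0.966, -0.001]
wrist_force: [-4.0, -1.6, 6.1]
grip_width: 0.142
finger_force: 59.0
[ 0.442  -0.0093  0.12  ] [-4.  -1.6  6.1]
top 38 line dir -54.3 ctr dir from pivot -54.2 ctr [ 36.6 -50.7]
[16.26632145 22.88865725]
scene 26 line dir -55.0 ctr dir from pivot -53.5 ctr [ 34.9 -47.2]
[18.70097698 23.78636161]
barrel top view ((574.88134765625, -139.0274658203125), 20.277711868286133) [ 574.97218576 -139.38767385]
bar [ 563.55377112 -118.52837226]
scene red on barrel []
```

View pics/fin.png

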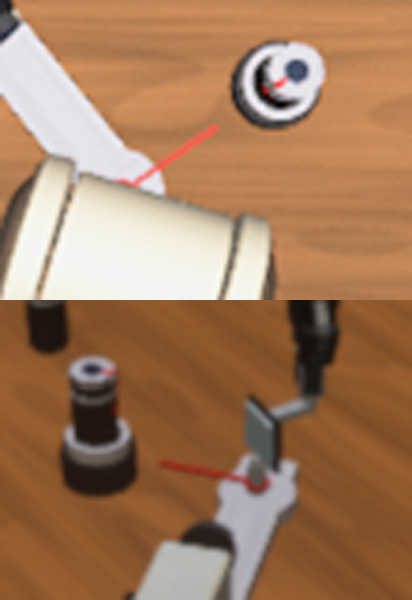

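The picture shows the barrel seated upright. The needle, from the hub at (125,185) to (215,128), points at its dot: −54.2° measured against −54.9° needed, about 2 mm off at the dot. Handing in.

```bash
python3 -c "
from rig import r
print(r.hand_in())"
```

```text
the job is handed in; nothing more can be done
None
```

I handed in the job at about 13 s of robot time: the red-dot barrel stands seated and released in the socket with its dot facing the mirror, the gripper still holds the blue handle, and by my last measurement the needle's line passes about 2 mm from the dot's centre (limit 10 mm); the hand-in call returned no verdict.

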